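Close the flower press on the iris

ROBOT

A 7-joint arm with a two-finger parallel gripper is mounted at the origin on the work surface. World frame = base frame: x ahead of the robot, y to its left, z up, the work surface at z = 0. Lengths are in m, angles in rad, forces in N, time in s.
With the tool pointing down it reaches from about 0.425 to 0.875 m from the base axis. Payload 8.4 kg.
Tool frame: the origin (TCP) lies at the very end of the fingers, on their centre line; the grasp point (between the pads) lies 19 mm behind it; z points along the fingers, y is the line along which they close (so a half turn about z gives the same grasp; the last joint's range is limited). The gripper opens to 87 mm and grips with 3 to 60 N. Pads are 19 mm wide; open, the fingers measure 117 mm over their backs; the gripper's body (75 mm by 190 mm) begins 51 mm behind the grasp point.
Start: joints at [1.052, 0.333, 0.04, 1.465, -0.013, 1.343, -0.059], TCP at [0.265, -0.594, 0.223] pointing down, gripper open.
Joint ranges: [-2.58, 2.58], [-0.38, 2.09], [-1.3, 1.39], [0.25, 2.4], [-1.5, 4.64], [0.08, 2.09], [-2.65, 2.65]. Speed limits (rad/s): [2.22, 2.22, 2.79, 2.79, 3.14, 3.14, 3.14].

INTERFACE

Orientations are given as a rotation vector (axis times angle).
In Python, from plant import status, optics, r gives the robot as it stands.
- The arm moves only by the shell command python3 -m jog 'ROWS' [FORCE]. ROWS is JSON, a list of rows, each a list of 7 numbers: the shift along the tool's x, y, z in m, then the turn, a rotation vector about the tool's x, y, z in rad, then the opening in per cent of the stroke, from 0 (shut) to 100 (fully open). In form: [[tx, ty, tz, rx, ry, rz, hand], ...]. A call has 1 to 8 rows; each row is the pose to reach, as a shift and turn from the pose commanded when the call began, along the tool's axes at that moment; what a row does not reach only later rows make up. A row lasts 1/12 s, in which the tool goes at most 41.7 mm and 7.16 degrees, less where a joint would pass 70% of its speed; a pose out of reach is approached as far as the arm can. A call with a gripper value outside its range is refused whole. The fingers move at their own pace and stop on an object; FORCE is the grip in N (left out, the last holds). Time passes only in rows, so rows that repeat a pose let the fingers close. It gives the time, the measured TCP pose, the force, the opening and the grip force at its end, in the units of the state.
- status.sense(): the state, without advancing time (a new reading comes with each control period).
- optics.get_image(name): name is "side" or "top"; returns (picture, depth): 384x512x3 uint8, red, green, blue; 384x512 float32, m along the optical axis (not along the pixel's ray), 0 where there is no reading.
- optics.camera_params(name): a dict with "camera_matrix" (3x3 intrinsics, pixels), "pose" (4x4, takes a point from camera to world coordinates). Camera axes: x right, y down, z forward; pixel columns grow to the right and rows downward; lengths in m; the calibration is good to about 2 mm. A picture is of the moment at which its call begins. camera_params takes no time and is no camera call.
- r.hand_in(): hands the job in; it is judged then, once.
Trained networks look in the newest picture that a camera, given by its name, has taken for a name from the list of things; names that differ only in an ending like _2 or _b are one class to them, and where a whole thing is asked for, a point or a joint stands for the part that bears it (a point fixed in the world has none). Each returns a list of dicts, best first, with "score" (0 to 1); they miss things now and then, are a little off and sometimes report something else, mostly with a low value. They report only what shows in the picture. A call takes as long as a camera call.
- optics.spot_in(camera, label): "bbox" ([centre column, centre row, width, height] in pixels, round what is visible of it).
- optics.silhouettes(camera, label): "region" (384x512 bool, what is visible of it) and "bbox" ([centre column, centre row, width, height] in pixels, round what is visible of it).
- optics.tip_of(camera, label): "pixel" ([row, column] in pixels: a listed point, or the origin of a listed thing).
The state is a dict: "clock": time; "joints": joint angles; "joint_velocities": joint speeds; "joint_torque": joint torques, N m; "eef_pos": TCP position; "tcp_rot": TCP orientation; "wrist_force": force on the tool from outside, world axes, zero at the start; "ft_torque": the same for the moment, N m; "width": opening from 0.0 (shut) to 1.0 (fully open); "gripper_force": force on a finger pad.
Only numpy, scipy, OpenCV 4.12 (cv2) and the standard library are available. Lean on these libraries where they do the work, as an engineer would, in place of code of your own. Each camera call takes 0.05 s, during which the arm holds its last target. There are 200 camera calls.

TASK

Press the purple iris that lies in the flower press: first slide the press's yellow safety catch fully open while the lever is still up, then push the red-handled lever all the way down and leave it down. Do not shift or knock over the glass vase of flowers on the table.

Things in the scene. Friction and masses are not known exactly. Their poses are not given: they have to be found in the camera images.
- press_catch (a joint): Sliding safety catch, m: 0 = its steel bolt lies under the lever and blocks it (lever stops within about 0.05 rad), 0.040 = fully open, at its stop. Slides along catch_knob's y (+y opens it, away from the lever), needs about 2 N, stays where left. The knob's axis is 85 mm to +y of the middle of the lever when shut.
- catch_knob (a point): Centre of the top of the upright yellow catch knob: round, 20 mm across, top 194 mm above the table, its upper 40 mm free all round to pinch or push; below is a grey bracket 34 mm (x) by 70 mm (y). z up; x, y level, fixed to the press: x from the handle towards the lever's hinge, y the way the catch opens. The press is fixed to the table, place and yaw vary.
- press_lever (a joint): Lever of the flower press, rad: 0 = raised (a steel bar 18 mm wide, sloping up 0.6 rad from hinge to handle), 0.60 = fully down, bar level, at its stop, aluminium plate closed on the flower. Friction hinge: stays where it is left, needs about 2 to 6 N down at the handle.
- lever_grip (a point): Centre of the red T-handle: a round bar 24 mm thick, 110 mm long, level along this y axis (parallel to the catch's travel). It swings on a 250 mm radius about a hinge on the catch_knob +x side, 110 mm above the table: raised it is 251 mm high and 206 mm level from the hinge; down, 110 mm high and 250 mm from it (44 mm further to -x). Axes tip with the lever.
- vase: Bystander: loose glass vase, 90 mm across and 160 mm tall, with pink and white flowers up to about 320 mm above the table, about 220 mm across. Origin: centre of its underside, z up. It stands clear of the press.

How it is judged:
On the way:
1. the catch is slid open (at least 32 of its 40 mm) while the lever is still up (within 0.08 rad) (value of joint press_catch above 0.032 m and value of joint press_lever below 0.08 rad), for 0.2 s.
At the end, for the whole second after the job is handed in: The catch is open (at least 30 of 40 mm) and the lever is down (at least 0.54 of 0.60 rad, about 15 mm at the handle) and at rest (value of joint press_catch above 0.03 m and value of joint press_lever above 0.54 rad and velocity of joint press_lever between -0.05 and 0.05 rad/s); the robot touches nothing.
It fails at once if the vase is shifted by more than 30 mm or tipped by more than 0.3 rad (distance of vase from where it was at the start of the episode above 0.03 m or angle between vase's own z axis and vertical above 0.3 rad).
It also fails if it takes over 42 s, if anything falls off the work surface, if the arm or the gripper's body presses on something with over 40 N, if the wrist force passes 120 N, or if a joint passes its speed limit or range.

## Working session

There is one attempt and no reset: what is moved stays moved. The work goes in short steps, Python scripts to look and compute and a shell command to move; the robot and the scene stay as the last step left them, time stands still between calls to the robot, and variables do not carry over. Pictures are saved under pics/ and viewed, at most 10 in all, crops included, and the job is handed in when it is done.

```bash
mkdir -p pics; cat > h.py <<'E'
import numpy as np,cv2
from plant import status,optics,r
from scipy.spatial.transform import Rotation as R
def px2w(cam,row,col,depth):
    p=optics.camera_params(cam);K=np.array(p["camera_matrix"]);T=np.array(p["pose"])
    c=np.array([(col-K[0,2])/K[0,0]*depth,(row-K[1,2])/K[1,1]*depth,depth,1]);return (T@c)[:3]
def at_z(cam,row,col,z):
    a=px2w(cam,row,col,0.);b=px2w(cam,row,col,1.);return a+(b-a)*(z-a[2])/(b[2]-a[2])
E
python3 - <<'E'
from h import *
ims=[]
for c in("side","top"):
    im,d=optics.get_image(c);im=im[:,:,::-1].copy();np.save(f"{c}_d.npy",d)
    for l,z in(("catch_knob",.194),("lever_grip",.251),("vase",0)):
        for q in optics.tip_of(c,l)[:2]:
            rr,cc=q["pixel"];print(c,l,q["score"],np.round([rr,cc]),at_z(c,rr,cc,z).round(3))
            cv2.circle(im,(int(cc),int(rr)),4,(255,255,0),1)
    cv2.imwrite(f"pics/{c}0.png",im)
    print(np.round(optics.camera_params(c)["pose"],2).tolist())
s=status.sense();print(s)
E
```

```text
side catch_knob 0.71 [183. 250.] [ 0.641 -0.035  0.194]
side lever_grip 0.6 [164. 303.] [ 0.502 -0.116  0.251]
side vase 0.94 [159. 328.] [ 0.497 -0.459 -0.   ]
[[-0.92, -0.28, 0.28, 0.28], [-0.39, 0.67, -0.63, 0.69], [-0.02, -0.69, -0.72, 0.99], [0.0, 0.0, 0.0, 1.0]]
top catch_knob 0.68 [189. 265.] [ 0.633 -0.018  0.194]
top lever_grip 0.65 [225. 297.] [ 0.498 -0.122  0.251]
top vase 0.82 [227. 380.] [ 0.52  -0.485  0.   ]
[[-0.0, -0.98, 0.2, 0.37], [-1.0, -0.0, -0.0, 0.01], [0.0, -0.2, -0.98, 1.41], [0.0, 0.0, 0.0, 1.0]]
{'clock': 0.4, 'joints': array([ 1.05181566,  0.33330494,  0.03987342,  1.46553957, -0.01338937,
        1.34331798, -0.05851205]), 'joint_velocities': array([-7.63306728e-04, -9.61274264e-04, -8.96671886e-04, -2.50596055e-03,
        5.65225253e-05,  2.47361639e-05, -9.36417351e-04]), 'joint_torque': array([-1.74144778e-03, -6.55363441e+01,  1.33089993e+00, -4.03568137e+01,
       -5.98679320e-02,  3.72526003e-02,  7.69365192e-05]), 'eef_pos': array([ 0.26486607, -0.59347176,  0.22240927]), 'tcp_rot': array([-3.07236472e+00, -6.54471860e-01,  1.24837522e-04]), 'wrist_force': array([ 0.10790041,  0.55017043, -0.01377868]), 'ft_torque': array([ 0.02305764, -0.0110904 , -0.00309011]), 'gripper_force': 0.0, 'width': 1.001754390256177}
```

View pics/side0.png

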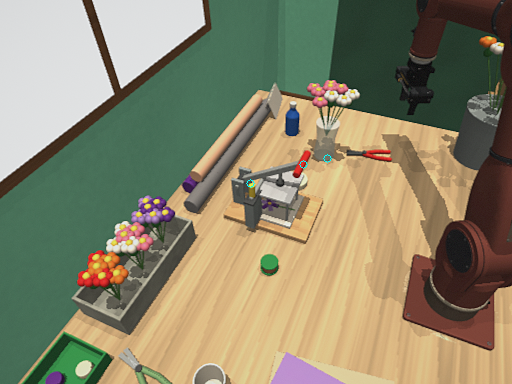

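View pics/top0.png

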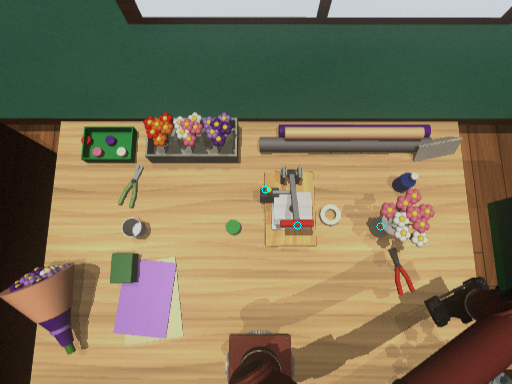

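The side view shows the yellow knob at about (250,183), the red handle at (303,164) and the vase at (328,140). In the top view, the knob is at (265,189), the handle at (297,225), and the hinge lies toward +x at (291,172). The catch opens toward about +y. Next I'll refine these from colour and depth.

```bash
python3 - <<'E'
from h import *
for c,kb,hb in(("top",(265,189),(297,225)),("side",(250,183),(303,164))):
    im,d=optics.get_image(c);hsv=cv2.cvtColor(im,cv2.COLOR_RGB2HSV)
    cv2.imwrite(f"pics/{c}1.png",cv2.resize(im[130:260,210:350,::-1],None,fx=4,fy=4,interpolation=cv2.INTER_NEAREST))
    for n,(x,y),lo,hi in(("knob",kb,(18,110,90),(36,255,255)),("hand",hb,(0,190,90),(8,255,255))):
        m=cv2.inRange(hsv,lo,hi);w=np.zeros_like(m);w[y-14:y+15,x-22:x+23]=1;m=(m>0)&(w>0)
        v,u=np.nonzero(m&(d>0));P=np.array([px2w(c,a,b,d[a,b]) for a,b in zip(v,u)])
        if len(P)==0: print(c,n,0);continue
        print(c,n,len(P),P.min(0).round(3),P.max(0).round(3),np.median(P,0).round(3))
        if n=="hand":
            Q=P[P[:,2]>.22];U=np.linalg.svd(Q-Q.mean(0))[2][0];print(" axis",U.round(3),Q.mean(0).round(3), "mid",((Q.min(0)+Q.max(0))/2).round(3))
        else:
            Q=P[(P[:,2]>.187)&(P[:,2]<.2)];print(" top",len(Q),Q.mean(0).round(3) if len(Q) else '')
E
```

```text
top knob 355 [ 0.616 -0.111 -0.007] [0.73  0.069 0.199] [ 0.683 -0.021  0.017]
 top 26 [ 0.633 -0.03   0.194]
top hand 153 [ 0.498 -0.171  0.253] [ 0.512 -0.068  0.265] [ 0.505 -0.121  0.26 ]
 axis [ 0.    -1.    -0.008] [ 0.505 -0.12   0.26 ] mid [ 0.505 -0.12   0.259]
side knob 107 [ 0.626 -0.262 -0.002] [ 0.81  -0.019  0.197] [ 0.635 -0.028  0.172]
 top 31 [ 0.635 -0.028  0.193]
side hand 182 [ 0.497 -0.171  0.242] [ 0.516 -0.063  0.264] [ 0.506 -0.11   0.259]
 axis [-0.012 -0.999  0.03 ] [ 0.506 -0.111  0.258] mid [ 0.507 -0.117  0.253]
```

```bash
python3 -m jog '[[0,0,-0.04,0,0,0,0],[0,0,-0.08,0,0,0,0],[0,0,-0.12,0,0,0,0],[0,0,-0.16,0,0,0,0],[0,0,-0.2,0,0,0,0],[0,0,-0.22,0,0,0,0],[0,0,-0.22,0,0,0,0]]' 20
```

```text
clock: 1.08
eef_pos: [0.2652, -0.5943, 0.4486]
tcp_rot: [3.065, 0.653, 0.004]
wrist_force: [-0.1, -0.6, 0.2]
width: 0.556
gripper_force: 0.0
```

View pics/top1.png

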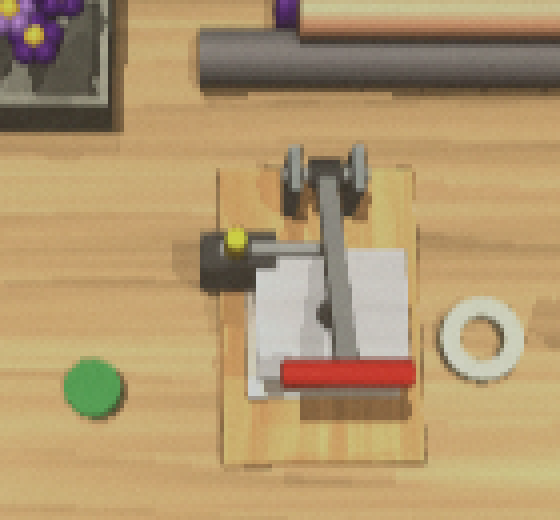

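The zoomed view shows yaw ≈ 0. That puts the knob at (0.634, -0.029), the handle centre at (0.505, -0.119) and the catch opening toward +y. I'll swing over to the press at z 0.45.

```bash
python3 -m jog '[[0.035,-0.0225,0,0,0,-0.07,60],[0.07,-0.045,0,0,0,-0.14,60],[0.105,-0.0675,0,0,0,-0.21,60],[0.14,-0.09,0,0,0,-0.28,60],[0.175,-0.1125,0,0,0,-0.35,60],[0.21,-0.135,0,0,0,-0.42,60],[0.245,-0.158,0,0,0,-0.49,60],[0.28,-0.18,0,0,0,-0.56,60]]' && python3 - <<'E'
from h import *
s=status.sense();M=R.from_rotvec(s["tcp_rot"]);t=np.array([.634,-.029,.28])
print((M.inv().apply(t-s["eef_pos"])).round(3),s["eef_pos"].round(3),s["joints"].round(2))
W=R.from_matrix(np.array([[0,1,0],[1,0,0],[0,0,-1.]]));print((M.inv()*W).as_rotvec().round(3))
E
```

```text
clock: 1.75
eef_pos: [0.4478, -0.313, 0.4424]
tcp_rot: [2.769, 1.483, -0.0]
wrist_force: [0.8, -0.4, -0.6]
width: 0.599
gripper_force: 0.0
[ 0.34  -0.002  0.162] [ 0.448 -0.313  0.442] [ 0.71  0.11 -0.21  1.3   0.02  1.74 -0.08]
[ 0.     0.    -0.588]
```

```bash
python3 -m jog '[[0.04,0,0,0,0,-0.08,60],[0.08,0,0,0,0,-0.16,60],[0.12,0,0,0,0,-0.24,60],[0.16,0,0,0,0,-0.32,60],[0.2,0,0.01,0,0,-0.4,60],[0.235,0,0.03,0,0,-0.48,60],[0.27,-0.001,0.05,0,0,-0.56,60],[0.3,-0.002,0.07,0,0,-0.588,60]]' && python3 - <<'E'
from h import *
s=status.sense();M=R.from_rotvec(s["tcp_rot"]);t=np.array([.634,-.029,.28])
print((M.inv().apply(t-s["eef_pos"])).round(3),s["eef_pos"].round(3),s["joints"].round(2))
W=R.from_matrix(np.array([[0,1,0],[1,0,0],[0,0,-1.]]));print((M.inv()*W).as_rotvec().round(3))
E
```

```text
clock: 2.42
eef_pos: [0.6135, -0.0622, 0.3712]
tcp_rot: [-2.218, -2.225, -0.001]
wrist_force: [-0.1, -0.2, -0.9]
width: 0.599
gripper_force: 0.0
[0.033 0.021 0.091] [ 0.614 -0.062  0.371] [ 0.38  0.27 -0.46  1.27  0.12  1.63 -0.05]
[-0.    -0.001  0.003]
```

```bash
python3 -m jog '[[0.02,0.012,0,0,0,0,60],[0.033,0.021,0,0,0,0,60],[0.033,0.021,0.035,0,0,0,60],[0.033,0.021,0.07,0,0,0,60],[0.033,0.021,0.1,0,0,0,60],[0.033,0.021,0.12,0,0,0,60],[0.033,0.021,0.12,0,0,0,60],[0.033,0.021,0.12,0,0,0,60]]' && python3 - <<'E'
from h import *
print(status.sense()["eef_pos"])
for c,b in(("side",(180,320,110,240)),("top",(200,340,120,240))):
    im,d=optics.get_image(c);print(c,[(q["pixel"],q["score"]) for q in optics.tip_of(c,"catch_knob")])
    cv2.imwrite(f"pics/{c}2.png",cv2.resize(im[b[2]:b[3],b[0]:b[1],::-1],None,fx=4,fy=4))
E
```

```text
clock: 3.08
eef_pos: [0.6332, -0.032, 0.2519]
tcp_rot: [-2.224, -2.217, 0.002]
wrist_force: [-0.3, 0.4, 1.2]
width: 0.598
gripper_force: 0.0
[ 0.63322267 -0.03198299  0.25185877]
side [([185.2, 248.3], 0.75)]
top []
```

View pics/side2.png

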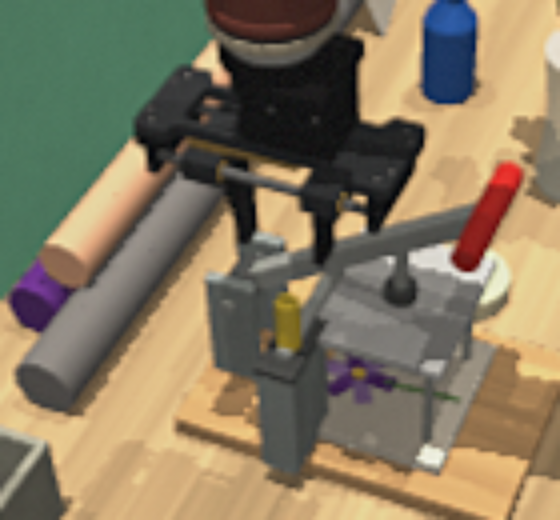

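The fingers (crop (245,225) and (322,235)) hang above and either side of the knob at (287,315). The wide body runs along x and is clear of the handle. I'll descend and pinch.

```bash
python3 -m jog '[[0.002,0,0.03,0,0,0,60],[0.002,0,0.06,0,0,0,60],[0.002,0,0.085,0,0,0,60],[0.002,0,0.085,0,0,0,60],[0.002,0,0.085,0,0,0,0],[0.002,0,0.085,0,0,0,0],[0.002,0,0.085,0,0,0,0],[0.002,0,0.085,0,0,0,0]]' 20; python3 -m jog '[[0,0,0,0,0,0,0],[0,0,0,0,0,0,0]]'
```

```text
clock: 3.95
eef_pos: [0.635, -0.0298, 0.1698]
tcp_rot: [2.223, 2.216, 0.003]
wrist_force: [0.1, -0.3, -0.0]
width: 0.386
gripper_force: 0.0
clock: 4.12
eef_pos: [0.6342, -0.0299, 0.1684]
tcp_rot: [2.224, 2.217, 0.001]
wrist_force: [1.0, 0.5, 0.6]
width: 0.233
gripper_force: 0.4
```

Width 0.233 (20 mm) means the knob is between the pads. I'll let the grip build, then slide +y.

```bash
python3 -m jog '[[0,0,0,0,0,0,0],[0,0,0,0,0,0,0],[0.01,0,0,0,0,0,0],[0.02,0,0,0,0,0,0],[0.03,0,0,0,0,0,0],[0.038,0,0,0,0,0,0],[0.042,0,0,0,0,0,0],[0.042,0,0,0,0,0,0]]' 20; python3 -m jog '[[0,0,0,0,0,0,0],[0,0,0,0,0,0,0],[0,0,0,0,0,0,0]]'
```

```text
clock: 4.78
eef_pos: [0.6339, 0.0075, 0.1681]
tcp_rot: [2.226, 2.212, -0.007]
wrist_force: [-3.9, -11.6, 8.0]
width: 0.222
gripper_force: 20.0
clock: 5.03
eef_pos: [0.6339, 0.0075, 0.1681]
tcp_rot: [2.227, 2.212, -0.006]
wrist_force: [-4.9, -10.5, 7.3]
width: 0.223
gripper_force: 20.0
```

```bash
python3 -m jog '[[0,0,0,0,0,0,60],[0,0,0,0,0,0,60],[0,0,0,0,0,0,60],[0,0,-0.04,0,0,0,60],[0,0,-0.08,0,0,0,60],[0,0,-0.12,0,0,0,30],[0,0,-0.16,0,0,0,0],[0,0,-0.16,0,0,0,0]]' && python3 - <<'E'
from h import *
s=status.sense();print(s["eef_pos"].round(3))
im,d=optics.get_image("side");b=(180,320,110,240)
cv2.imwrite("pics/side3.png",cv2.resize(im[b[2]:b[3],b[0]:b[1],::-1],None,fx=4,fy=4))
hsv=cv2.cvtColor(im,cv2.COLOR_RGB2HSV);m=cv2.inRange(hsv,(18,110,90),(36,255,255))>0;m&=d>0
v,u=np.nonzero(m);P=np.array([px2w("side",a,b,d[a,b]) for a,b in zip(v,u)])
Q=P[(P[:,2]>.187)&(P[:,2]<.2)&(abs(P[:,0]-.634)<.03)&(abs(P[:,1])<.08)];print(len(Q),Q.mean(0).round(4))
for q in optics.tip_of("side","lever_grip"):print(q, at_z("side",*q["pixel"],.251).round(3))
M=R.from_rotvec(s["tcp_rot"]);print(M.inv().apply(np.array([.508,-.119,.30])-s["eef_pos"]).round(3))
E
```

```text
clock: 5.7
eef_pos: [0.6362, 0.0135, 0.3365]
tcp_rot: [2.219, 2.214, 0.014]
wrist_force: [-0.2, -0.9, 0.8]
width: 0.446
gripper_force: 0.0
[0.636 0.014 0.337]
29 [0.6342 0.0075 0.1932]
{'pixel': [165.5, 298.8], 'score': 0.84} [ 0.512 -0.107  0.251]
[-0.133 -0.128  0.035]
```

View pics/side3.png

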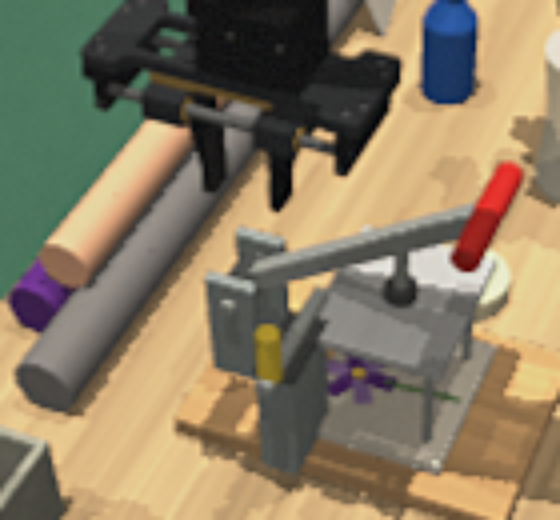

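The knob now sits at (0.634, 0.0075), so it moved about 37 mm and met its stop force. The lever is still up. I'll go above the handle with the fingers closed.

```bash
python3 -m jog '[[-0.028,-0.028,0,0,0,0,0],[-0.056,-0.056,0,0,0,0,0],[-0.084,-0.084,0,0,0,0,0],[-0.112,-0.112,0,0,0,0,0],[-0.134,-0.132,0,0,0,0,0],[-0.134,-0.132,0.03,0,0,0,0],[-0.134,-0.132,0.04,0,0,0,0],[-0.134,-0.132,0.04,0,0,0,0]]' 20 && python3 - <<'E'
from h import *
s=status.sense();M=R.from_rotvec(s["tcp_rot"])
for th in(.6,.5,.4,.3,.2,.1,0,-.02):
    print(th,M.inv().apply(np.array([.71-.25*np.cos(th),-.119,.122+.25*np.sin(th)])-s["eef_pos"]).round(3))
E
```

```text
clock: 6.47
eef_pos: [0.4998, -0.1208, 0.2839]
tcp_rot: [-2.221, -2.214, 0.004]
wrist_force: [0.7, 0.3, -0.7]
width: 0.004
gripper_force: 0.0
0.6 [0.002 0.004 0.021]
0.5 [ 0.002 -0.009  0.042]
0.4 [ 0.002 -0.02   0.065]
0.3 [ 0.002 -0.028  0.088]
0.2 [ 0.001 -0.034  0.112]
0.1 [ 0.001 -0.038  0.137]
0 [ 0.001 -0.039  0.162]
-0.02 [ 0.001 -0.039  0.167]
```

```bash
python3 -m jog '[[0.002,0.004,0.012,0,0,0,0],[0.002,0.004,0.022,0,0,0,0],[0.002,-0.002,0.032,0,0,0,0],[0.002,-0.009,0.043,0,0,0,0],[0.002,-0.015,0.054,0,0,0,0],[0.002,-0.02,0.066,0,0,0,0],[0.002,-0.024,0.077,0,0,0,0],[0.002,-0.028,0.089,0,0,0,0]]'
```

```text
clock: 7.13
eef_pos: [0.4738, -0.1186, 0.1979]
tcp_rot: [-2.223, -2.22, -0.0]
wrist_force: [-1.6, 1.0, 2.9]
width: 0.011
gripper_force: 1.6
```

```bash
python3 -m jog '[[0,-0.003,0.012,0,0,0,0],[0,-0.006,0.024,0,0,0,0],[0,-0.008,0.036,0,0,0,0],[0,-0.01,0.048,0,0,0,0],[0,-0.011,0.06,0,0,0,0],[0,-0.011,0.07,0,0,0,0],[0,-0.011,0.075,0,0,0,0],[0,-0.011,0.077,0,0,0,0]]'; python3 -m jog '[[0,0,0,0,0,0,0],[0,0,0,0,0,0,0]]'
```

```text
clock: 7.8
eef_pos: [0.4625, -0.1188, 0.1219]
tcp_rot: [-2.223, -2.218, 0.001]
wrist_force: [-12.7, 2.4, 26.4]
width: 0.004
gripper_force: 13.5
clock: 7.97
eef_pos: [0.4624, -0.1188, 0.1222]
tcp_rot: [-2.223, -2.218, 0.001]
wrist_force: [-8.0, 1.6, 12.3]
width: 0.003
gripper_force: 6.0
```

The lever is at its stop: z is 0.122 and the contact force is well above friction. I'll lift off and check.

```bash
python3 -m jog '[[0,0,-0.02,0,0,0,0],[0,0,-0.06,0,0,0,0],[0,0,-0.1,0,0,0,0],[0,0,-0.14,0,0,0,0],[0,0,-0.18,0,0,0,0],[0,0,-0.18,0,0,0,0],[0,0,-0.18,0,0,0,0]]' && python3 - <<'E'
from h import *
s=status.sense();print(s["eef_pos"].round(3),s["wrist_force"])
im,d=optics.get_image("side");b=(180,370,70,240)
cv2.imwrite("pics/side4.png",cv2.resize(im[b[2]:b[3],b[0]:b[1],::-1],None,fx=3,fy=3))
hsv=cv2.cvtColor(im,cv2.COLOR_RGB2HSV)
def pts(lo,hi):
    v,u=np.nonzero((cv2.inRange(hsv,lo,hi)>0)&(d>0));return np.array([px2w("side",a,b,d[a,b]) for a,b in zip(v,u)])
P=pts((18,110,90),(36,255,255));Q=P[(P[:,2]>.187)&(P[:,2]<.2)&(abs(P[:,0]-.634)<.03)&(abs(P[:,1])<.08)];print("knob",len(Q),Q.mean(0).round(4))
P=pts((0,190,90),(8,255,255));Q=P[(abs(P[:,0]-.47)<.06)&(abs(P[:,1]+.12)<.08)&(P[:,2]>.06)];print("handle",len(Q),Q.min(0).round(3),Q.max(0).round(3))
E
```

```text
clock: 8.55
eef_pos: [0.4643, -0.1193, 0.304]
tcp_rot: [2.221, 2.216, 0.004]
wrist_force: [0.3, -0.4, -1.0]
width: 0.005
gripper_force: 0.0
[ 0.464 -0.119  0.304] [ 0.25030813 -0.41607186 -1.03749663]
knob 32 [0.6344 0.0077 0.1931]
handle 151 [ 0.455 -0.172  0.1  ] [ 0.475 -0.063  0.126]
```

View pics/side4.png

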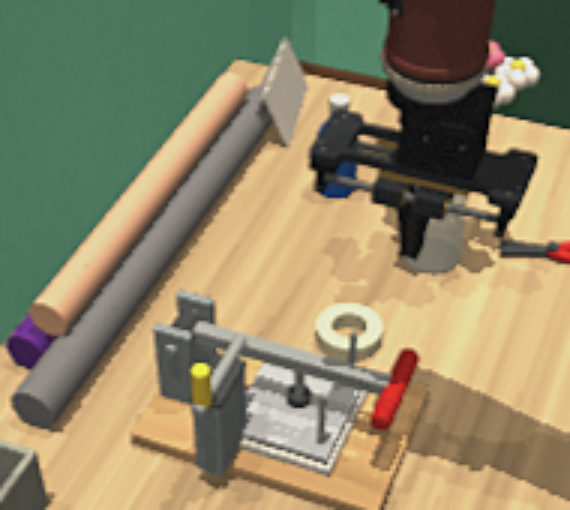

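The lever is level and down, with the handle at crop (395,388) and its top at z about 0.124. The catch is open at (201,385), the vase is standing behind the gripper, and the arm is clear.

```bash
python3 -c "
from plant import r
print(r.hand_in())"
```

```text
the job is handed in; nothing more can be done
None
```

The iris is pressed: I slid the catch open to its stop (about 37 mm measured) with the lever still up, then pushed the lever fully down. The arm is clear, the vase never came near the gripper, and the job is handed in; the hand-in gave no verdict.

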